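# Make up the frying kit and the spice kit

## Task

Make up the two kits for the cooking class in the wooden trays, everything inside its own bay. The frying kit goes in the tray with two long bays: lay the tostonera flat in the wide bay and the tongs on edge, as they lie now, in the narrow one. The spice kit goes in the tray with three bays: the wooden spoon in the long bay, the funnel mouth down in the larger square bay and the rectangular hinged-lid tin upright in the smaller one; leave the round tin where it stands.

Things in the scene. Friction and masses are not known exactly. Their poses are not given: they have to be found in the camera images.
- tostonera_mid (a point): Tostonera (plantain press), white plastic, clipped shut, lying flat: 185 long, 28 high, 160 g. Point at mid length, half-way up (14 mm). x along its length, z up: square head 78 x 84 wide from x=+8.5 to the +x end; double handle 28 wide, 27 high from there to the -x end. Grasp across the handle just behind the head (x=-12); mass centre about x=+20.
- tongs_mid (a point): Kitchen tongs, bare steel, locked shut and rigid, lying on edge: 185 long, 24 high, 35 wide across both arms at the middle (parallel from x=-20 to +30), narrower at the ends. Point at mid length, half-way up (12 mm). x along the length to the gripping tips, y across the arms, z up. Grasp across the arms at the middle. 110 g.
- spoon_mid (a point): Wooden spoon lying face up, 186 long; round handle 13 thick from the -x end, round bowl 44 wide, 13 high at the +x end (bowl centre at x=+71). Point on the handle axis at the middle of the length, about 8.5 mm above what it lies on. x along the length towards the bowl, z up. Grasp across the handle near the middle. About 35 g.
- funnel_mid (a point): Small aluminium funnel standing mouth down, spout up: rim 100 diameter, cone rising to 20 diameter at 43 mm height, then a spout tapering from 20 to 15 diameter up to the top at 83 mm; a thin wire hanging loop on the cone. Point on its axis half-way up (41.5 mm). z up along the spout, towards its tip. Grasp by the spout. About 45 g.
- tin_mid (a point): Rectangular spice tin with a hinged lid, shut, bare metal, standing upright: 54 (its x) x 92 (its y) x 72 high; a 5 mm hinge barrel on the +y end. Point at its centre, 36 mm above what it stands on. z up. Grasp across the 54 mm. Empty, about 90 g.
- round_tin_mid (a point): Round low tin, bare metal, 66 diameter, 42 high, point at its centre (21 mm up). It belongs to neither kit and stays where it is.
- frying_tray: Dark wooden kit tray with a cork floor, 220 x 193 mm (x by y), does not slide; origin under its centre at table height, x along its length, z up. Floor 6 mm, tops of rim and dividers 16 mm above the table; walls 5 thick. One lengthwise divider makes two long bays, each 210 long: the wide bay is 112 wide, centred at (0, +35.5) mm in the tray's x, y; the narrow bay is 66 wide, centred at (0, -58.5).
- spice_tray: Dark wooden kit tray with a cork floor, 220 x 205 mm (x by y), does not slide; origin under its centre at table height, x along its length, z up. Floor 6 mm, tops of rim and dividers 16 mm above the table; walls 5 thick. Three bays: a long bay 210 x 66 centred at (0, -64.5) mm in the tray's x, y; on the other side two near-square bays: the larger 124 x 124 (x by y) centred at (-43, +35.5), the smaller 81 x 124 centred at (+64.5, +35.5).
Things that resemble listed ones, but are neither listed nor needed, are in the scene too. What is shaped like the part that bears tin_mid but purple is not meant.

How it is judged:
At the end, for the whole second after the job is handed in: Each kit thing rests in its own bay, down on the tray floor (6 mm) and within about 16 to 23 mm of the bay's centre, the bay's play; long things lengthwise within 17 to 20 degrees, tostonera and tongs flat, funnel mouth down, tin upright within 7; all at rest; round tin within 20 mm (x of tostonera_mid in the frame of frying_tray between -0.017 and 0.017 m and y of tostonera_mid in the frame of frying_tray between 0.0145 and 0.0565 m and z of tostonera_mid in the frame of frying_tray between 0.014 and 0.026 m and angle between the x axis of tostonera_mid and the x axis of frying_tray, either way round below 0.35 rad and x of tongs_mid in the frame of frying_tray between -0.017 and 0.017 m and y of tongs_mid in the frame of frying_tray between -0.0785 and -0.0385 m and z of tongs_mid in the frame of frying_tray between 0.012 and 0.024 m and angle between the x axis of tongs_mid and the x axis of frying_tray, either way round below 0.3 rad and angle between each of tostonera_mid, tongs_mid, funnel_mid, tin_mid's own z axis and vertical below 0.12 rad and x of spoon_mid in the frame of spice_tray between -0.017 and 0.017 m and y of spoon_mid in the frame of spice_tray between -0.0875 and -0.0415 m and z of spoon_mid in the frame of spice_tray between 0.0085 and 0.0205 m and angle between the x axis of spoon_mid and the x axis of spice_tray, either way round below 0.3 rad and x of funnel_mid in the frame of spice_tray between -0.059 and -0.027 m and y of funnel_mid in the frame of spice_tray between 0.0195 and 0.0515 m and z of funnel_mid in the frame of spice_tray between 0.0415 and 0.0535 m and x of tin_mid in the frame of spice_tray between 0.0465 and 0.0825 m and y of tin_mid in the frame of spice_tray between 0.0155 and 0.0555 m and z of tin_mid in the frame of spice_tray between 0.036 and 0.048 m and linear speed of each of tostonera, tongs, spoon, funnel, tin below 0.02 m/s and distance of round_tin_mid from where it was at the start of the episode below 0.02 m); the robot touches nothing.
It fails at once if the round tin is pushed or carried away (distance of round_tin_mid from where it was at the start of the episode above 0.02 m).
It also fails if it takes over 118 s, if anything falls off the work surface, if the arm or the gripper's body presses on something with over 40 N, if the wrist force passes 120 N, or if a joint passes its speed limit or range.

## Robot

A 6-joint arm with a two-finger parallel gripper is mounted at the origin on the work surface. World frame = base frame: x ahead of the robot, y to its left, z up, the work surface at z = 0. Lengths are in m, angles in rad, forces in N, time in s.
With the tool pointing down it reaches from about 0.3 to 0.85 m from the base axis. Payload 5.4 kg.
Tool frame: the origin (TCP) lies between the finger pads; the fingertips stand 14 mm ahead of it and the grasp point (between the pads) lies 5 mm behind it; y points along the fingers, z is the direction in which the jaws open and shut, and the axes are right-handed (so a half turn about y gives the same grasp; the last joint's range is limited). The gripper opens to 85 mm and grips with 20 to 120 N. Pads are 22 mm wide; open, the fingers measure 114 mm over their backs; the gripper's body (76 mm by 85 mm) begins 54 mm behind the grasp point. The pads swing forward as they close: fully open they stand 13 mm farther back than shut.
Start: joints at [-1.354, 0.158, 1.597, -0, 1.386, -0.21], TCP at [0.238, -0.523, 0.245] pointing down, gripper open.
Joint ranges: [-2.91, 2.91], [-0.94, 2.29], [0.18, 2.7], [-1.29, 4.43], [0.17, 2.64], [-3, 3]. Speed limits (rad/s): [2.57, 2.57, 3.14, 3.14, 3.14, 3.14].

## Interface

Orientations are given as a rotation vector (axis times angle).
In Python, from bench import readout, capture, workorder gives the robot as it stands.
- The arm moves only by the tool servo_tool, never from a script. Its arguments are lists of equal length, an entry for each row: "grip": the finger opening in m, from 0 to 0.0854; "slide": the shift along the tool's x, y, z in m, a list of three; "rot": the turn, a rotation vector about the tool's x, y, z in degrees, a list of three. A call has 1 to 5 rows; each row is the pose to reach, as a shift and turn from the pose commanded when the call began, along the tool's axes at that moment; what a row does not reach only later rows make up. A row lasts 1/8 s, in which the tool goes at most 62.5 mm and 10.7 degrees, less where a joint would pass 70% of its speed; a pose out of reach is approached as far as the arm can. A call with a gripper value outside its range is refused whole. The fingers move at their own pace and stop on an object; "squeeze" is the grip in N (left out, the last holds). Time passes only in rows, so rows that repeat a pose let the fingers close. It gives the time, the measured TCP pose, the force and the opening at its end, in the units of the state.
- readout.state(): the state, without advancing time (a new reading comes with each control period).
- capture(name): name is "scene" or "side" or "wrist"; returns a dict with "pixels" (400x640x3 uint8, red, green, blue), "vertical_fov" (degrees; the focal length in pixels is half the picture's height over the tangent of half this angle, whatever the lens; pixels are square), "cx", "cy" (the principal point, pixels), "world_from_camera" (4x4, takes a point from camera to world coordinates). Camera axes: x right, y down, z forward; pixel columns grow to the right and rows downward; lengths in m; the calibration is good to about 2 mm. A picture is of the moment at which its call begins. There is no depth.
- workorder.job_done(): hands the job in, once; it reports no verdict.
The state is a dict: "t": time; "q": joint angles; "qd": joint speeds; "joint_torque": joint torques, N m; "tool_pos": TCP position; "ee_rot": TCP orientation; "force": force on the tool from outside, world axes, zero at the start; "ft_torque": the same for the moment, N m; "grip_width": finger opening in m.
Only numpy, scipy, OpenCV 4.12 (cv2) and the standard library are available. Lean on these libraries where they do the work, as an engineer would, in place of code of your own. Each camera call takes 0.05 s, during which the arm holds its last target. There are 200 camera calls.

## Working session

There is one attempt and no reset: what is moved stays moved. The work goes in short steps, Python scripts to look and compute and a tool call to move; the robot and the scene stay as the last step left them, time stands still between calls to the robot, and variables do not carry over. Pictures are saved under pics/ and viewed, about 12 in all and at most 16, crops included, and the job is handed in when it is done.

Besides the shell and the picture viewer there is one more tool, called after ">>>" as name(argument=value, ...) on one line, values as JSON. servo_tool: Moves the arm, as the interface text tells. Its arguments: {"type":"object","properties":{"grip":{"type":"array","items":{"type":"number"}},"slide":{"type":"array","items":{"type":"array","items":{"type":"number"}}},"rot":{"type":"array","items":{"type":"array","items":{"type":"number"}}},"squeeze":{"type":"number"}},"required":["grip","slide","rot"]}

```bash
ls; mkdir -p pics; cat > h.py <<'E'
import numpy as np, cv2
from scipy.spatial.transform import Rotation as R
from bench import readout, capture, workorder
def snap(n,f):
    c=capture(n); cv2.imwrite(f'pics/{f}.png',c['pixels'][...,::-1]); np.save(f'pics/{f}.npy',{k:c[k] for k in c},allow_pickle=True); return c
def load(f): return np.load(f'pics/{f}.npy',allow_pickle=True).item()
def ray(c,u,v,z):
    f=200/np.tan(np.radians(c['vertical_fov'])/2); T=np.array(c['world_from_camera'])
    d=T[:3,:3]@np.array([(u-c['cx'])/f,(v-c['cy'])/f,1]); o=T[:3,3]
    return o+d*(z-o[2])/d[2]
def proj(c,p):
    f=200/np.tan(np.radians(c['vertical_fov'])/2); T=np.array(c['world_from_camera'])
    q=T[:3,:3].T@(np.array(p)-T[:3,3]); return c['cx']+f*q[0]/q[2],c['cy']+f*q[1]/q[2]
E
python3 - <<'E'
from h import *
for n in ['scene','side','wrist']:
    c=snap(n,n+'0'); print(n,c['vertical_fov'],c['cx'],c['cy'],np.round(c['world_from_camera'],3).tolist())
s=readout.state(); print(s); print(R.from_rotvec(s['ee_rot']).as_matrix().round(3))
E
```

```text
pics
scene 57.916992760959666 320.2677987644453 196.1492726847381 [[-0.893, 0.23, -0.386, 0.765], [0.449, 0.504, -0.738, 0.538], [0.024, -0.833, -0.553, 0.479], [0.0, 0.0, 0.0, 1.0]]
side 56.0227994290767 321.6980768327757 201.18378904244838 [[-0.996, -0.055, 0.069, 0.433], [-0.087, 0.534, -0.841, 0.727], [0.009, -0.844, -0.537, 0.53], [0.0, 0.0, 0.0, 1.0]]
wrist 71.94751834953223 315.98728378683677 199.35115805328564 [[0.414, -0.871, -0.265, 0.303], [-0.91, -0.397, -0.118, -0.492], [-0.002, 0.29, -0.957, 0.372], [0.0, 0.0, 0.0, 1.0]]
{'t': 0.15, 'q': array([-1.35412530e+00,  1.58918623e-01,  1.59796677e+00, -3.74702119e-07,
        1.38615391e+00, -2.10112366e-01]), 'qd': array([ 0.00185655, -0.00092402, -0.00443607,  0.00102701, -0.00139042,
       -0.00026943]), 'joint_torque': array([ 9.27485744e-04, -3.96377528e+01, -3.31784248e+01, -2.25819617e-04,
        5.41896763e-03, -1.24523990e-05]), 'tool_pos': array([ 0.23789565, -0.52299546,  0.24452307]), 'ee_rot': array([-0.43028673,  1.98716286, -1.98422359]), 'force': array([-0.33850637, -0.46480774, -0.06813353]), 'ft_torque': array([-0.00873023, -0.07659152,  0.0038752 ]), 'grip_width': 0.08561998440154467}
[[-0.91  -0.     0.414]
 [-0.414  0.001 -0.91 ]
 [-0.    -1.    -0.001]]
```

View pics/scene0.png

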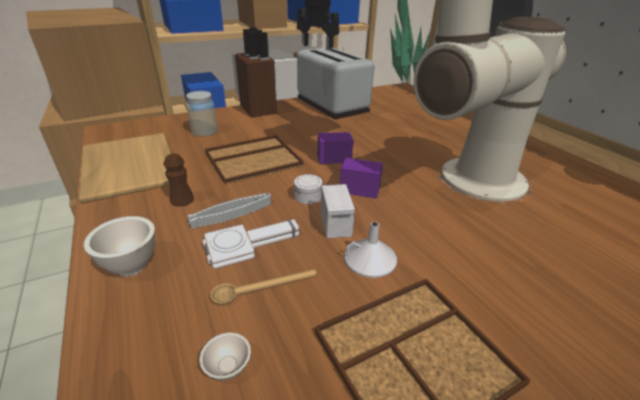

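View pics/side0.png

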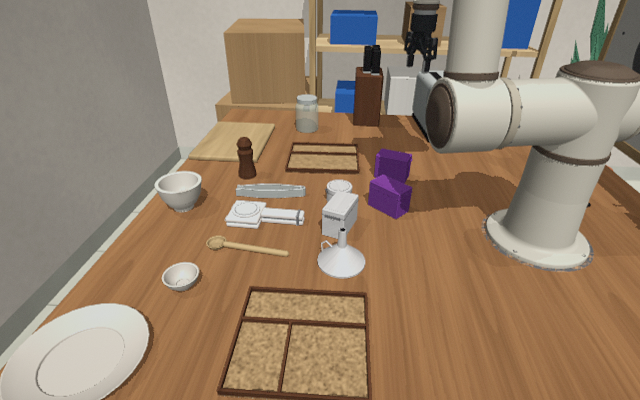

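View pics/wrist0.png

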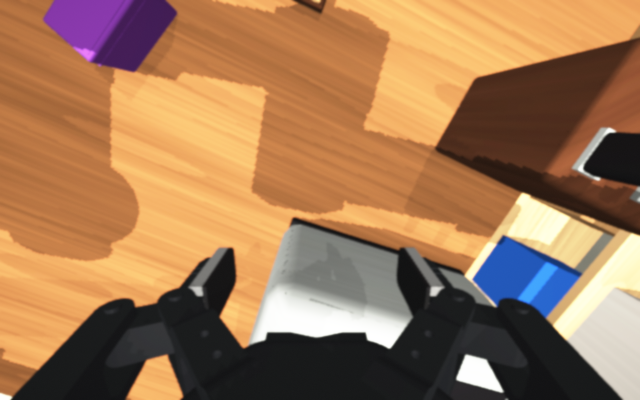

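Scene and side show everything. In the scene view: frying tray (250,158), tongs (230,209), tostonera (245,240), spoon (265,283), funnel (371,258), tin (337,210), round tin (308,188), and the spice tray at bottom centre. The purple boxes are decoys. The wrist view sees only the decoys and the toaster. (3 viewed)

```bash
python3 - <<'E'
from h import *
a=load('scene0');b=load('side0')
def pr(n,c,uv,z): print(n,[np.round(ray(c,u,v,z)[:2],3).tolist() for u,v in uv])
pr('fry scene',a,[(206,155),(268,137),(302,158),(238,180)],.016)
pr('fry side',b,[(291,143),(358,145),(358,172),(287,169)],.016)
pr('spice scene',a,[(316,331),(426,283),(525,379)],.016)
pr('spice side',b,[(248,289),(367,290),(369,397),(222,395)],.016)
pr('tongs sc',a,[(189,218),(271,200)],.015); pr('tongs si',b,[(237,190),(305,192)],.015)
pr('tost sc',a,[(228,246),(298,232)],.02); pr('tost si',b,[(245,214),(303,217)],.02)
pr('spoon sc',a,[(223,294),(316,272)],.01); pr('spoon si',b,[(215,243),(288,254)],.01)
pr('fun sc',a,[(375,224)],.083);pr('fun si',b,[(343,231)],.083)
# quads
for nm,c,roi in [('scene',a,(200,130,110,60)),('scene',a,(300,270,240,130)),('side',b,(280,138,85,38)),('side',b,(215,280,165,120))]:
    x,y,w,h=roi; im=c['pixels'][y:y+h,x:x+w].astype(int); m=(im.max(2)<85).astype(np.uint8)
    k,_=cv2.findContours(m,0,2); k=max(k,key=cv2.contourArea); hull=cv2.convexHull(k)
    for e in (3,5,8):
        p=cv2.approxPolyDP(hull,e,True)[:,0]+[x,y]
        if len(p)<=5: break
    print(nm,m.sum(),p.tolist(),[np.round(ray(c,u,v,.016)[:2],3).tolist() for u,v in p])
canv=np.hstack([cv2.resize(a['pixels'][170:310,180:405],None,fx=1.77,fy=1.77*1.0),]) 
A=cv2.resize(a['pixels'][165:310,180:405],None,fx=3.5,fy=3.5,interpolation=cv2.INTER_CUBIC)
cv2.imwrite('pics/z1.png',A[...,::-1])
E
```

```text
fry scene [[0.636, -0.394], [0.441, -0.438], [0.403, -0.27], [0.594, -0.228]]
fry side [[0.634, -0.43], [0.409, -0.438], [0.408, -0.246], [0.616, -0.243]]
spice scene [[0.61, 0.24], [0.397, 0.236], [0.391, 0.428]]
spice side [[0.609, 0.239], [0.389, 0.22], [0.389, 0.425], [0.594, 0.441]]
tongs sc [[0.729, -0.122], [0.55, -0.114]]
tongs si [[0.729, -0.112], [0.547, -0.12]]
tost sc [[0.679, 0.005], [0.543, 0.022]]
tost si [[0.676, 0.004], [0.537, 0.002]]
spoon sc [[0.715, 0.106], [0.554, 0.127]]
spoon si [[0.717, 0.106], [0.553, 0.126]]
fun sc [[0.44, 0.13]]
fun si [[0.439, 0.132]]
scene 536 [[302, 163], [223, 181], [206, 150], [276, 135]] [[0.414, -0.244], [0.628, -0.239], [0.63, -0.424], [0.413, -0.442]]
scene 1979 [[315, 328], [426, 281], [527, 383], [506, 399], [354, 399]] [[0.609, 0.235], [0.394, 0.233], [0.393, 0.432], [0.436, 0.435], [0.61, 0.35]]
side 446 [[286, 169], [358, 172]] [[0.619, -0.243], [0.408, -0.246]]
side 1302 [[217, 391], [338, 399], [242, 396]] [[0.603, 0.436], [0.432, 0.431], [0.566, 0.44]]
```

View pics/z1.png

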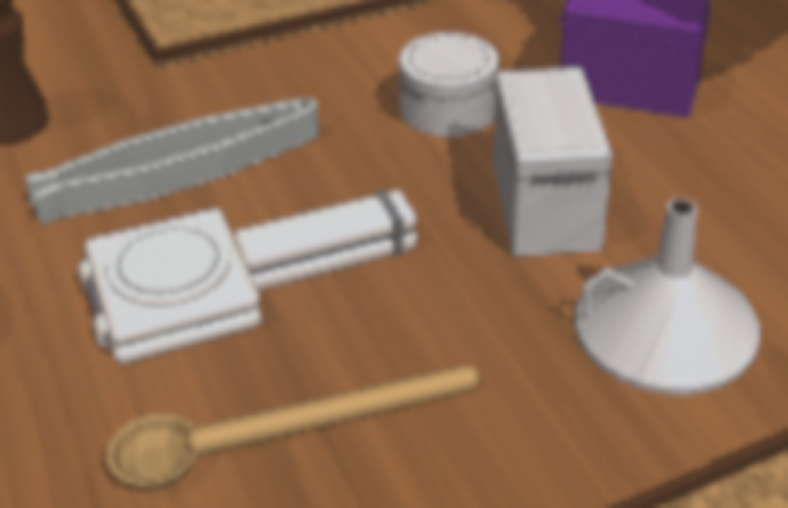

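The zoom shows the tin's top corners, the round tin next to the tin's far end, and the tongs, tostonera, spoon and funnel standing clear. (4 viewed) Next I'll turn these pixels into positions.

```bash
cat >> h.py <<'E'
def go(x,y,z,yaw):
    "slide (mm) & yaw turn from current pose; yaw = world angle of tool z"
    s=readout.state(); M=R.from_rotvec(s['ee_rot']).as_matrix()
    d=M.T@(np.array([x,y,z])-s['tool_pos']); cur=np.degrees(np.arctan2(M[1,2],M[0,2]))
    t=(cur-yaw+180)%360-180
    tgt=np.column_stack([[-np.sin(np.radians(-yaw)) *-1*1 if 0 else np.sin(np.radians(yaw)),-np.cos(np.radians(yaw)),0],[0,0,-1],[np.cos(np.radians(yaw)),np.sin(np.radians(yaw)),0]])
    r=np.degrees(R.from_matrix(M.T@tgt).as_rotvec())
    print('t',round(s['t'],2),'pos',s['tool_pos'].round(3),'yaw',round(cur,1),'q',s['q'].round(2),'w',round(s['grip_width'],4),'F',s['force'].round(1))
    print('  slide mm',(d*1000).round(0),'rot',r.round(1))
E
python3 - <<'E'
from h import *
a=load('scene0')
def Z(X,Y,z): return ray(a,180+X/3.5-.36,165+Y/3.5-.36,z)[:2].round(3).tolist()
print('tin',[Z(*p,.072) for p in [(497,70),(583,67),(608,157),(515,164)]])
print('round',Z(448,60,.042))
print('tong top',[Z(*p,.024) for p in [(30,175),(310,100)]],'mid edges',Z(168,130,.024),Z(185,158,.024))
print('head',[Z(*p,.028) for p in [(88,238),(222,210),(260,305),(113,342)]],'handle',[Z(*p,.028) for p in [(240,235),(400,193),(415,215),(250,272)]])
print('spoon',Z(150,450,.008),Z(470,376,.008), 'handle mid',Z(310,413,.0085))
print('funnel',Z(682,208,.083))
for c in ['side0']:
  b=load(c)
  print('side: round',ray(b,339,186,.042).round(3))
go(.635,-.118,.2,-90)
E
```

```text
tin [[0.458, -0.044], [0.408, -0.025], [0.443, 0.063], [0.493, 0.047]]
round [0.46, -0.112]
tong top [[0.729, -0.122], [0.55, -0.13]] mid edges [0.643, -0.134] [0.641, -0.1]
head [[0.711, -0.043], [0.637, -0.036], [0.642, 0.049], [0.717, 0.044]] handle [[0.634, -0.01], [0.539, -0.008], [0.539, 0.014], [0.639, 0.022]]
spoon [0.715, 0.102] [0.557, 0.124] handle mid [0.639, 0.113]
funnel [0.441, 0.13]
side: round [ 0.458 -0.115  0.042]
t 0.15 pos [ 0.238 -0.523  0.245] yaw -65.5 q [-1.35  0.16  1.6  -0.    1.39 -0.21] w 0.0856 F [-0.3 -0.5 -0.1]
  slide mm [-529.   45. -204.] rot [ 0.1 24.5  0. ]
```

>>> servo_tool(grip=[0.085, 0.085, 0.085, 0.085, 0.085], slide=[[-0.053, 0, -0.02], [-0.106, 0, -0.04], [-0.159, 0, -0.06], [-0.212, 0, -0.08], [-0.265, 0, -0.102]], rot=[[0, 0, 0], [0, 0, 0], [0, 0, 0], [0, 0, 0], [0, 0, 0]])

```text
t: 0.78
tool_pos: [0.438, -0.3193, 0.2451]
ee_rot: [-0.43, 1.986, -1.986]
force: [1.3, -0.1, -0.3]
grip_width: 0.0851
```

>>> servo_tool(grip=[0.085, 0.085, 0.085, 0.085, 0.085], slide=[[-0.053, 0, -0.02], [-0.106, 0, -0.04], [-0.159, 0, -0.06], [-0.212, 0, -0.08], [-0.265, 0, -0.102]], rot=[[0, 5, 0], [0, 10, 0], [0, 15, 0], [0, 20, 0], [0, 24.5, 0]])

```text
t: 1.4
tool_pos: [0.637, -0.1168, 0.2449]
ee_rot: [-0.004, -2.219, 2.219]
force: [0.8, -0.6, -0.1]
grip_width: 0.0849
```

```bash
python3 - <<'E'
from h import *
c=snap('wrist','w1'); a=load('scene0')
print('mill',ray(a,180,203,0).round(3))
go(.641,-.119,.012,-90)
print('proj tongs mid/ends',[np.round(proj(c,p)).tolist() for p in [(.641,-.119,.024),(.733,-.119,.02),(.548,-.119,.02)]])
E
```

```text
mill [ 0.736 -0.21   0.   ]
t 1.45 pos [ 0.64  -0.111  0.244] yaw -90.1 q [-0.36  0.35  1.37  0.    1.42  1.21] w 0.0851 F [-3.3  4.9  0.4]
  slide mm [ -0. 232.   9.] rot [ 0.2 -0.1 -0.1]
proj tongs mid/ends [[318.0, 171.0], [318.0, 94.0], [318.0, 236.0]]
```

View pics/w1.png

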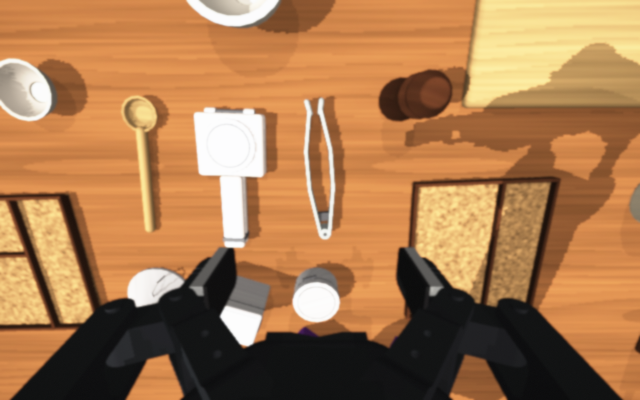

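Wrist view: tongs run tip (312,100) to hinge (325,235), the mill sits at (415,95), and the top edge of the frying tray runs (413,180) to (558,178) with its divider at 502. The spice tray's corner is at (66,196), and the spoon and tostonera are clear. (5 viewed)

```bash
python3 - <<'E'
from h import *
c=load('w1')
P=lambda u,v,z: ray(c,u,v,z)[:2].round(3).tolist()
print('tongs',P(312,100,.02),P(325,236,.02),'mid L/R',P(305,165,.024),P(334,165,.024))
print('fry',[P(*p,.016) for p in [(413,180),(502,179),(558,178),(410,300),(533,300)]])
print('spice',[P(*p,.016) for p in [(66,196),(97,322)]])
print('tost',[P(*p,.028) for p in [(196,114),(265,114),(266,176),(197,175),(232,178),(235,243)]])
print('spoon',P(140,113,.01),P(150,230,.008))
go(.641,-.119,.012,-90)
E
```

```text
tongs [0.727, -0.111] [0.548, -0.128] mid L/R [0.649, -0.102] [0.648, -0.139]
fry [[0.627, -0.244], [0.628, -0.362], [0.629, -0.435], [0.44, -0.258], [0.439, -0.445]]
spice [[0.606, 0.221], [0.401, 0.227]]
tost [[0.711, 0.027], [0.711, -0.055], [0.635, -0.052], [0.637, 0.035], [0.633, -0.009], [0.542, -0.004]]
spoon [0.713, 0.105] [0.553, 0.122]
t 1.45 pos [ 0.64  -0.111  0.244] yaw -90.1 q [-0.36  0.35  1.37  0.    1.42  1.21] w 0.0851 F [-3.3  4.9  0.4]
  slide mm [ -0. 232.   9.] rot [ 0.2 -0.1 -0.1]
```

>>> servo_tool(grip=[0.085, 0.085, 0.085, 0.085, 0.085], slide=[[-0.002, 0.06, 0.002], [-0.002, 0.12, 0.002], [-0.002, 0.17, 0.002], [-0.002, 0.205, 0.002], [-0.002, 0.227, 0.002]], rot=[[0, -4, 0], [0, -4, 0], [0, -4, 0], [0, -4, 0], [0, -4, 0]])

```text
t: 2.08
tool_pos: [0.6366, -0.1198, 0.0157]
ee_rot: [-0.079, 2.189, -2.186]
force: [0.8, 0.2, -0.3]
grip_width: 0.0851
```

>>> servo_tool(grip=[0.085, 0.02, 0.02, 0.02, 0.02], slide=[[0, 0, 0], [0, 0, 0], [0, 0, 0], [0, 0, 0], [0, 0, 0]], rot=[[0, 0, 0], [0, 0, 0], [0, 0, 0], [0, 0, 0], [0, 0, 0]], squeeze=40)

```text
t: 2.7
tool_pos: [0.6391, -0.1207, 0.02]
ee_rot: [-0.073, 2.184, -2.186]
force: [-0.7, 0.1, 6.1]
grip_width: 0.0341
```

>>> servo_tool(grip=[0.02, 0.02, 0.02, 0.02, 0.02], slide=[[0, 0, 0], [0, 0, 0], [0, -0.02, 0], [0, -0.06, 0], [0, -0.1, 0]], rot=[[0, 0, 0], [0, 0, 0], [0, 0, 0], [0, 0, 0], [0, 0, 0]])

```text
t: 3.32
tool_pos: [0.6377, -0.1202, 0.12]
ee_rot: [-0.076, 2.187, -2.186]
force: [0.2, -0.6, -1.0]
grip_width: 0.0341
```

```bash
python3 - <<'E'
from h import *
go(.520,-.399,.118,-88)
E
```

```text
t 3.33 pos [ 0.638 -0.12   0.12 ] yaw -86.0 q [-0.37  0.46  1.48  0.    1.2   1.13] w 0.0341 F [ 0.2 -0.6 -1. ]
  slide mm [137.   2. 270.] rot [0. 2. 0.]
```

>>> servo_tool(grip=[0.02, 0.02, 0.02, 0.02, 0.02], slide=[[0.05, 0, 0.02], [0.09, 0, 0.06], [0.12, 0, 0.11], [0.137, 0, 0.16], [0.137, 0, 0.215]], rot=[[0, 1, 0], [0, 2, 0], [0, 2, 0], [0, 2, 0], [0, 2, 0]])

```text
t: 3.95
tool_pos: [0.515, -0.3456, 0.1193]
ee_rot: [-0.037, 2.205, -2.204]
force: [0.7, -0.5, -0.4]
grip_width: 0.0343
```

>>> servo_tool(grip=[0.02, 0.02, 0.02, 0.02, 0.02], slide=[[0.002, 0, 0.055], [0.002, 0.0, 0.055], [0.002, 0.03, 0.055], [0.002, 0.06, 0.055], [0.002, 0.06, 0.055]], rot=[[0, 0, 0], [0, 0, 0], [0, 0, 0], [0, 0, 0], [0, 0, 0]])

```text
t: 4.58
tool_pos: [0.5145, -0.3965, 0.0558]
ee_rot: [-0.043, 2.212, -2.2]
force: [-0.2, 0.8, -1.0]
grip_width: 0.0337
```

```bash
python3 - <<'E'
from h import *
go(.520,-.399,.027,-88)
c=snap('side','s2'); d=snap('scene','s2b')
A=cv2.resize(c['pixels'][130:185,270:380],(790,395),interpolation=cv2.INTER_CUBIC)
cv2.imwrite('pics/z2.png',A[...,::-1])
E
```

```text
t 4.58 pos [ 0.514 -0.396  0.056] yaw -88.0 q [-0.84  0.55  1.5   0.    1.1   0.69] w 0.0337 F [-0.2  0.8 -1. ]
  slide mm [-6. 29.  3.] rot [ 0.3 -0.   0.2]
```

View pics/z2.png

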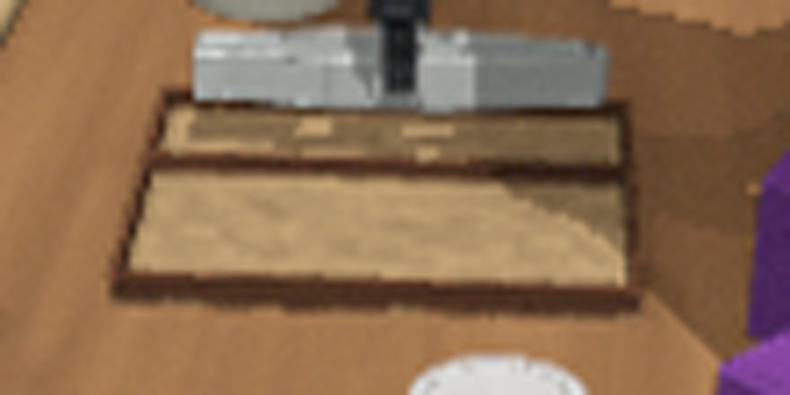

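The tongs are centred over the narrow bay: tongs at crop x 195–605, tray's far edge at 168–625. (6 viewed) I'll lower and release them.

>>> servo_tool(grip=[0.02, 0.02, 0.02, 0.02, 0.02], slide=[[-0.002, 0.014, 0.002], [-0.002, 0.024, 0.002], [-0.002, 0.029, 0.002], [-0.002, 0.029, 0.002], [-0.002, 0.029, 0.002]], rot=[[0, 0, 0], [0, 0, 0], [0, 0, 0], [0, 0, 0], [0, 0, 0]])

```text
t: 5.3
tool_pos: [0.5183, -0.4015, 0.0296]
ee_rot: [-0.037, 2.204, -2.205]
force: [0.4, -0.3, -0.0]
grip_width: 0.0341
```

>>> servo_tool(grip=[0.05, 0.05, 0.05, 0.05, 0.05], slide=[[0, 0, 0], [0, 0, 0], [0, -0.01, 0], [0, -0.06, 0], [0, -0.12, 0]], rot=[[0, 0, 0], [0, 0, 0], [0, 0, 0], [0, 0, 0], [0, 0, 0]])

```text
t: 5.92
tool_pos: [0.5174, -0.4006, 0.1501]
ee_rot: [-0.039, 2.207, -2.203]
force: [1.6, -0.7, 0.0]
grip_width: 0.0499
```

```bash
python3 - <<'E'
from h import *
c=snap('wrist','w2')
go(.616,.002,.15,-90)
E
```

```text
t 5.97 pos [ 0.521 -0.405  0.162] yaw -88.0 q [-0.84  0.43  1.43 -0.    1.26  0.69] w 0.0504 F [ 4.8 -2.6  4.9]
  slide mm [-108.    8. -403.] rot [-0.6  2.  -0.5]
```

View pics/w2.png

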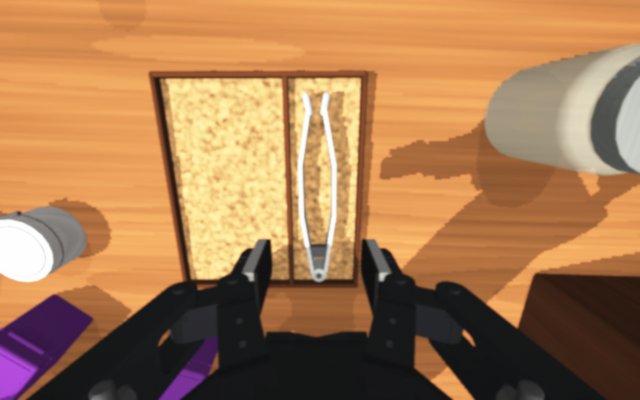

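The tongs lie in the narrow bay, tips (316,94), hinge (319,276); tray corners are (152,74), (375,73), (188,284), (356,284). (7 viewed)

```bash
python3 - <<'E'
from h import *
c=load('w2')
P=lambda u,v,z: ray(c,u,v,z)[:2].round(3).tolist()
print('tray',[P(*p,.016) for p in [(152,74),(375,73),(356,284),(186,284),(287,76),(290,283)]])
print('tongs',P(316,94,.028),P(319,277,.028),P(299,185,.03),P(337,185,.03))
E
```

```text
tray [[0.619, -0.253], [0.626, -0.447], [0.414, -0.447], [0.408, -0.261], [0.621, -0.37], [0.413, -0.374]]
tongs [0.607, -0.396] [0.429, -0.406] [0.527, -0.383] [0.528, -0.418]
```

>>> servo_tool(grip=[0.085, 0.085, 0.085, 0.085, 0.085], slide=[[-0.014, 0, -0.05], [-0.028, 0, -0.1], [-0.042, 0, -0.15], [-0.056, 0, -0.2], [-0.07, 0, -0.25]], rot=[[0, 0, 0], [0, 0, 0], [0, 0, 0], [0, 0, 0], [0, 0, 0]])

```text
t: 6.6
tool_pos: [0.5801, -0.1475, 0.1503]
ee_rot: [-0.036, 2.203, -2.204]
force: [0.8, 0.4, 0.7]
grip_width: 0.0851
```

>>> servo_tool(grip=[0.085, 0.085, 0.085, 0.085, 0.085], slide=[[-0.014, 0, -0.05], [-0.028, 0, -0.1], [-0.042, 0, -0.149], [-0.042, 0, -0.149], [-0.042, 0.04, -0.149]], rot=[[0, 2, 0], [0, 2, 0], [0, 2, 0], [0, 2, 0], [0, 2, 0]])

```text
t: 7.22
tool_pos: [0.62, 0.0007, 0.1134]
ee_rot: [0.01, 2.214, -2.219]
force: [-0.1, -0.7, -0.7]
grip_width: 0.0851
```

```bash
python3 - <<'E'
from h import *
c=snap('wrist','w3'); go(.616,.002,.022,-90)
E
```

```text
t 7.28 pos [0.614 0.001 0.105] yaw -90.0 q [-0.19  0.4   1.59 -0.    1.15  1.38] w 0.085 F [-4.1 -0.5 -4.7]
  slide mm [-2. 83. -1.] rot [ 0.  -0.   0.3]
```

View pics/w3.png

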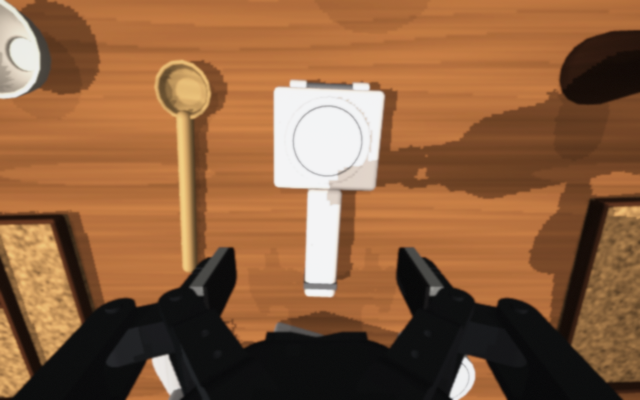

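The tostonera sits centred between the fingers, handle (326,190)–(320,292). (8 viewed) Next I'll grasp it.

>>> servo_tool(grip=[0.085, 0.085, 0.085, 0.05, 0.015], slide=[[0, 0.04, 0.001], [0, 0.075, 0.001], [0, 0.088, 0.001], [0, 0.088, 0.001], [0, 0.088, 0.001]], rot=[[0, 2, 0], [0, 2, 0], [0, 2, 0], [0, 2, 0], [0, 2, 0]], squeeze=50)

```text
t: 7.9
tool_pos: [0.6179, -0.0001, 0.0233]
ee_rot: [-0.043, -2.204, 2.205]
force: [1.1, 0.8, -0.3]
grip_width: 0.0512
```

>>> servo_tool(grip=[0.015, 0.015, 0.015, 0.015, 0.015], slide=[[0, 0, 0], [0, 0, 0], [0, 0, 0], [0, -0.03, 0], [0, -0.06, 0]], rot=[[0, 0, 0], [0, 0, 0], [0, 0, 0], [0, 0, 0], [0, 0, 0]])

```text
t: 8.52
tool_pos: [0.6157, 0.0006, 0.0815]
ee_rot: [-0.037, -2.203, 2.202]
force: [0.0, 0.1, -1.9]
grip_width: 0.0272
```

```bash
python3 - <<'E'
from h import *
go(.506,-.309,.12,-90)
E
```

```text
t 8.53 pos [0.616 0.001 0.082] yaw -92.0 q [-0.2   0.43  1.6   0.    1.11  1.41] w 0.0272 F [ 0.   0.1 -1.9]
  slide mm [ 99. -38. 313.] rot [ 0.  -2.   0.1]
```

>>> servo_tool(grip=[0.015, 0.015, 0.015, 0.015, 0.015], slide=[[0.016, -0.02, 0.05], [0.033, -0.038, 0.1], [0.05, -0.038, 0.15], [0.066, -0.038, 0.205], [0.083, -0.038, 0.26]], rot=[[0, 0, 0], [0, 0, 0], [0, 0, 0], [0, 0, 0], [0, 0, 0]])

```text
t: 9.15
tool_pos: [0.5233, -0.2577, 0.1194]
ee_rot: [-0.039, -2.204, 2.203]
force: [0.8, -0.6, -1.5]
grip_width: 0.0265
```

>>> servo_tool(grip=[0.015, 0.015, 0.015, 0.015, 0.015], slide=[[0.016, 0, 0.053], [0.016, 0, 0.053], [0.016, 0.03, 0.053], [0.016, 0.06, 0.053], [0.016, 0.06, 0.053]], rot=[[0, -3, 0], [0, -3, 0], [0, -3, 0], [0, -3, 0], [0, -3, 0]])

```text
t: 9.78
tool_pos: [0.5046, -0.306, 0.0564]
ee_rot: [-0.025, 2.221, -2.21]
force: [0.4, 0.3, -1.3]
grip_width: 0.027
```

```bash
python3 - <<'E'
from h import *
go(.506,-.309,.0295,-89)
c=snap('side','s3')
A=cv2.resize(c['pixels'][130:185,270:380],(790,395),interpolation=cv2.INTER_CUBIC)
cv2.imwrite('pics/z3.png',A[...,::-1])
E
```

```text
t 9.78 pos [ 0.505 -0.306  0.056] yaw -89.0 q [-0.75  0.42  1.68  0.    1.05  0.8 ] w 0.027 F [ 0.4  0.3 -1.3]
  slide mm [-2. 27.  3.] rot [ 0.3 -0.   0.3]
```

View pics/z3.png

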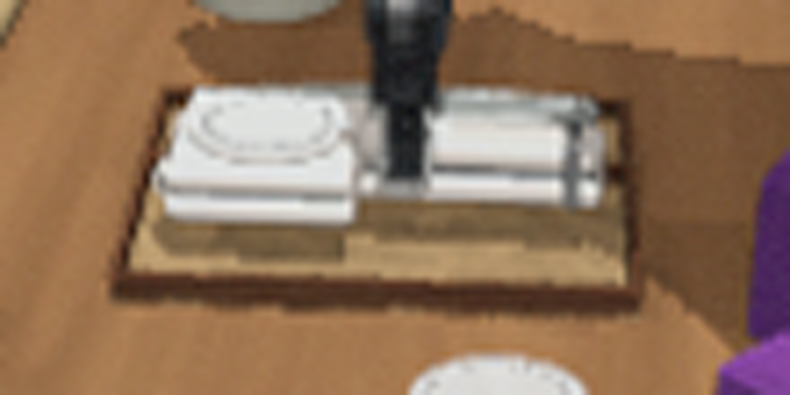

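The tostonera is over the wide bay, about 4 mm towards +x (155–600 against tray 145–632 in the crop). (9 viewed) I'll lower it with a small correction.

>>> servo_tool(grip=[0.015, 0.015, 0.015, 0.015, 0.015], slide=[[0.003, 0.014, 0.002], [0.003, 0.023, 0.002], [0.003, 0.028, 0.002], [0.003, 0.028, 0.002], [0.003, 0.028, 0.002]], rot=[[0, 0, 0], [0, 0, 0], [0, 0, 0], [0, 0, 0], [0, 0, 0]])

```text
t: 10.45
tool_pos: [0.5036, -0.3112, 0.0317]
ee_rot: [-0.018, 2.212, -2.213]
force: [-0.0, 0.6, -2.0]
grip_width: 0.027
```

>>> servo_tool(grip=[0.05, 0.05, 0.05, 0.05, 0.05], slide=[[0, 0, 0], [0, 0, 0], [0, -0.01, 0], [0, -0.06, 0], [0, -0.12, 0]], rot=[[0, 0, 0], [0, 0, 0], [0, 0, 0], [0, 0, 0], [0, 0, 0]])

```text
t: 11.08
tool_pos: [0.5027, -0.3104, 0.1523]
ee_rot: [-0.02, 2.215, -2.212]
force: [0.8, 0.0, -0.3]
grip_width: 0.0499
```

```bash
python3 - <<'E'
from h import *
c=snap('wrist','w4')
go(.635,.114,.15,-97)
E
```

```text
t 11.12 pos [ 0.507 -0.314  0.163] yaw -89.0 q [-0.76  0.28  1.63  0.    1.22  0.8 ] w 0.05 F [ 5.3 -2.6  6. ]
  slide mm [-135.   10. -426.] rot [-0.5  8.  -0.6]
```

View pics/w4.png

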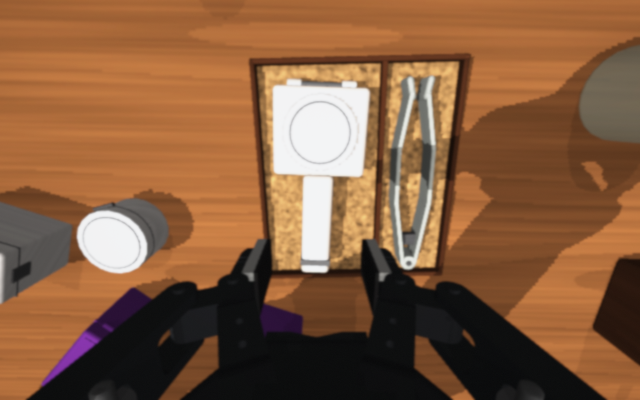

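Both frying-kit pieces lie flat in their bays, with the tostonera at (320,170) and the tongs at (412,170). (10 viewed) Next is the spoon.

>>> servo_tool(grip=[0.06, 0.06, 0.06, 0.06, 0.06], slide=[[-0.018, 0, -0.05], [-0.036, 0, -0.1], [-0.054, 0, -0.15], [-0.072, 0, -0.2], [-0.09, 0, -0.25]], rot=[[0, 0, 0], [0, 0, 0], [0, 0, 0], [0, 0, 0], [0, 0, 0]])

```text
t: 11.75
tool_pos: [0.59, -0.0579, 0.1523]
ee_rot: [-0.016, 2.212, -2.213]
force: [1.1, -0.1, 0.3]
grip_width: 0.0597
```

>>> servo_tool(grip=[0.06, 0.06, 0.06, 0.06, 0.06], slide=[[-0.018, 0, -0.05], [-0.036, 0, -0.1], [-0.059, 0, -0.15], [-0.059, 0.0, -0.171], [-0.059, 0.0, -0.171]], rot=[[0, 2, 0], [0, 4, 0], [0, 6, 0], [0, 8.3, 0], [0, 8.3, 0]])

```text
t: 12.38
tool_pos: [0.6454, 0.1139, 0.1518]
ee_rot: [-0.136, -2.157, 2.157]
force: [-0.3, -0.9, 0.4]
grip_width: 0.0601
```

```bash
python3 - <<'E'
from h import *
c=snap('wrist','w5'); go(.645,.113,.018,-97.3)
print(proj(c,(.645,.113,.015)))
im=c['pixels'];hsv=cv2.cvtColor(im,cv2.COLOR_RGB2HSV)
cv2.imwrite('pics/w5.png',im[...,::-1])
E
```

```text
t 12.43 pos [0.645 0.113 0.152] yaw -97.2 q [-0.01  0.44  1.44 -0.    1.26  1.69] w 0.0601 F [-0.3 -1.2  0.4]
  slide mm [  1. 134.  -0.] rot [-0.   0.1 -0. ]
(np.float64(317.6073173293305), np.float64(191.4526821979082))
```

View pics/w5.png

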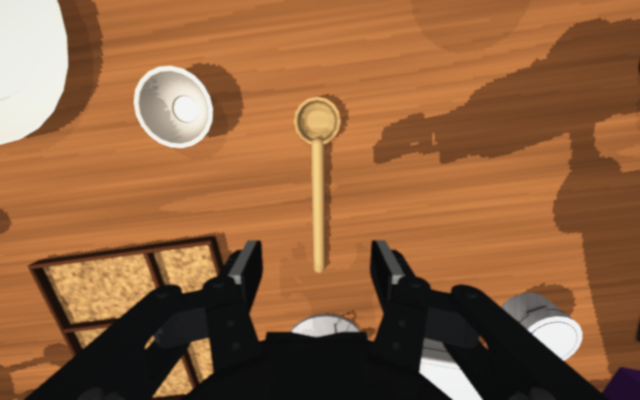

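The spoon is aligned on column 318 from (318,120) to (319,270); the spice tray's +x edge runs (30,266) to (217,237). (11 viewed)

```bash
python3 - <<'E'
from h import *
c=load('w5')
print([ray(c,*p,.016)[:2].round(3).tolist() for p in [(30,266),(217,237),(152,250),(66,327)]], ray(c,318,120,.01).round(3),ray(c,319,271,.008).round(3))
E
```

```text
[[0.601, 0.431], [0.61, 0.223], [0.603, 0.295], [0.52, 0.423]] [0.713 0.104 0.01 ] [0.552 0.123 0.008]
```

>>> servo_tool(grip=[0.06, 0.06, 0.06, 0.06, 0.03], slide=[[0, 0.05, 0], [0, 0.1, 0], [0, 0.124, 0], [0, 0.134, 0], [0, 0.134, 0]], rot=[[0, 0, 0], [0, 0, 0], [0, 0, 0], [0, 0, 0], [0, 0, 0]], squeeze=30)

```text
t: 13.05
tool_pos: [0.6455, 0.1115, 0.0176]
ee_rot: [-0.139, -2.155, 2.155]
force: [0.7, -0.3, -0.2]
grip_width: 0.043
```

>>> servo_tool(grip=[0.003, 0.003, 0.003, 0.003, 0.003], slide=[[0, 0, 0], [0, 0, 0], [0, 0, 0], [0, 0, 0], [0, -0.02, 0]], rot=[[0, 0, 0], [0, 0, 0], [0, 0, 0], [0, 0, 0], [0, 0, 0]])

```text
t: 13.68
tool_pos: [0.6439, 0.1126, 0.0365]
ee_rot: [-0.134, -2.153, 2.154]
force: [-0.9, 0.9, 0.0]
grip_width: 0.0117
```

>>> servo_tool(grip=[0.003, 0.003, 0.003], slide=[[0, -0.05, 0], [0, -0.1, 0], [0, -0.1, 0]], rot=[[0, 0, 0], [0, 0, 0], [0, 0, 0]])

```text
t: 14.05
tool_pos: [0.6491, 0.1126, 0.1446]
ee_rot: [-0.151, -2.162, 2.16]
force: [-0.2, -0.1, 0.1]
grip_width: 0.0114
```

```bash
python3 - <<'E'
from h import *
go(.5,.27,.13,-90)
E
```

```text
t 14.05 pos [0.649 0.113 0.145] yaw -97.3 q [-0.01  0.45  1.44  0.    1.24  1.69] w 0.0114 F [-0.2 -0.1  0.1]
  slide mm [ 168.   13. -137.] rot [ 0.  -7.3 -0.7]
```

>>> servo_tool(grip=[0.003, 0.003, 0.003, 0.003, 0.003], slide=[[0.04, 0, -0.033], [0.08, 0, -0.067], [0.12, 0, -0.1], [0.163, 0, -0.134], [0.163, 0.03, -0.134]], rot=[[0, -2, 0], [0, -4, 0], [0, -7, 0], [0, -9.8, 0], [0, -9.8, 0]])

```text
t: 14.68
tool_pos: [0.4995, 0.2693, 0.1089]
ee_rot: [-0.049, 2.197, -2.194]
force: [0.5, -1.2, -0.5]
grip_width: 0.0118
```

>>> servo_tool(grip=[0.003, 0.003, 0.003, 0.003], slide=[[0, 0.03, 0], [0, 0.05, 0], [0, 0.05, 0], [0, 0.05, 0]], rot=[[0, 0, 0], [0, 0, 0], [0, 0, 0], [0, 0, 0]])

```text
t: 15.18
tool_pos: [0.5012, 0.2664, 0.0581]
ee_rot: [-0.046, 2.2, -2.199]
force: [-0.0, 0.2, -0.4]
grip_width: 0.0113
```

```bash
python3 - <<'E'
from h import *
go(.501,.266,.025,-87.5)
c=snap('side','s4')
A=cv2.resize(c['pixels'][270:400,200:390],(790,540),interpolation=cv2.INTER_CUBIC)
cv2.imwrite('pics/z4.png',A[...,::-1])
E
```

```text
t 15.18 pos [0.501 0.266 0.058] yaw -87.5 q [0.28 0.36 1.76 0.   1.03 1.8 ] w 0.0113 F [-0.   0.2 -0.4]
  slide mm [ 0. 33.  0.] rot [ 0.  -0.  -0.1]
```

View pics/z4.png

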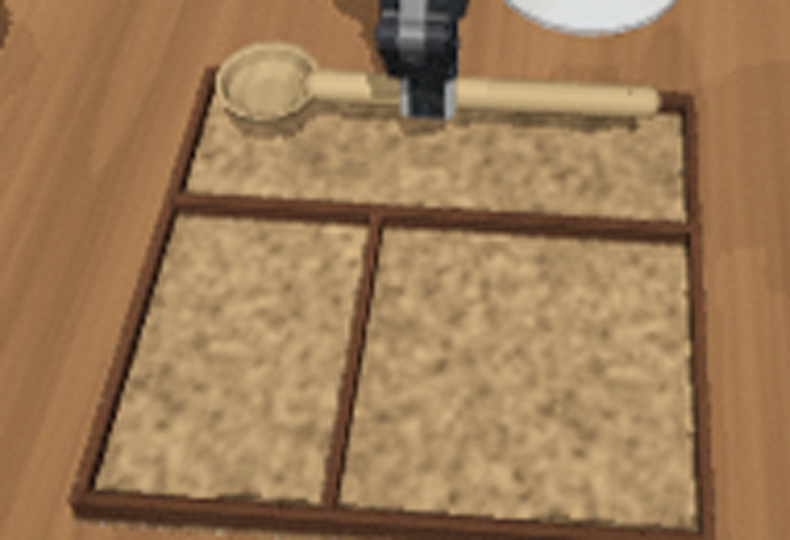

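Spoon is over the long bay; tray outer corners at crop (210,68), (690,95), (73,505), divider ends (177,203), (692,231). (12 viewed)

```bash
python3 - <<'E'
from h import *
c=load('s4')
W=lambda x,y,z: ray(c,200+(x+.5)/4.158-.5,270+(y+.5)/4.154-.5,z)[:2]
src=[(208,68),(692,95),(73,500),(177,203),(692,231),(376,215),(331,503)]
T=np.array([(110,-102.5),(-110,-102.5),(110,102.5),(110,-29),(-110,-29),(21.5,-29),(21.5,102.5)])/1000
w=np.array([W(*p,.016) for p in src]); print(w.round(3).tolist())
M,_=cv2.estimateAffinePartial2D(T,w); print('scale',np.hypot(M[0,0],M[1,0]),'yaw',np.degrees(np.arctan2(M[1,0],M[0,0])),'ctr',M[:,2].round(4))
yaw=np.arctan2(M[1,0],M[0,0]);Rm=np.array([[np.cos(yaw),-np.sin(yaw)],[np.sin(yaw),np.cos(yaw)]]); ctr=w.mean(0)-Rm@T.mean(0)
print('ctr rigid',ctr.round(4)); print('res',(w-(T@Rm.T+ctr)).round(3).tolist())
for n,b in dict(long=(0,-.0645),big=(-.043,.0355),small=(.0645,.0355)).items(): print(n,(ctr+Rm@b).round(3))
print('spoon bowl,end at z .049', W(267,85,.049).round(3),W(658,98,.049).round(3))
E
```

```text
[[0.608, 0.231], [0.39, 0.226], [0.603, 0.434], [0.602, 0.307], [0.391, 0.301], [0.52, 0.305], [0.516, 0.427]]
scale 0.9759219704711094 yaw 1.3320203453092765 ctr [0.4969 0.3303]
ctr rigid [0.4964 0.3306]
res [[-0.001, 0.0], [0.002, 0.001], [-0.001, -0.001], [-0.005, 0.003], [0.004, 0.002], [0.001, 0.003], [0.0, -0.006]]
long [0.498 0.266]
big [0.453 0.365]
small [0.56  0.368]
spoon bowl,end at z .049 [0.57 0.27] [0.407 0.261]
```

>>> servo_tool(grip=[0.003, 0.003, 0.003, 0.025, 0.025], slide=[[0, 0.02, 0], [0, 0.034, 0], [0, 0.034, 0], [0, 0.034, 0], [0, 0.034, 0]], rot=[[0, 0, 0], [0, 0, 0], [0, 0, 0], [0, 0, 0], [0, 0, 0]])

```text
t: 15.85
tool_pos: [0.5003, 0.2661, 0.0227]
ee_rot: [-0.048, 2.2, -2.201]
force: [-0.1, -0.2, -0.8]
grip_width: 0.025
```

>>> servo_tool(grip=[0.025, 0.025, 0.025, 0.05, 0.05], slide=[[0, 0, 0], [0, -0.03, 0], [0, -0.08, 0], [0, -0.126, 0], [0, -0.126, 0]], rot=[[0, 0, 0], [0, 0, 0], [0, 0, 0], [0, 0, 0], [0, 0, 0]])

```text
t: 16.48
tool_pos: [0.5038, 0.2672, 0.1542]
ee_rot: [-0.037, 2.198, -2.193]
force: [0.0, -0.2, -0.0]
grip_width: 0.0498
```

>>> servo_tool(grip=[0.05, 0.05, 0.05, 0.05, 0.05], slide=[[0.02, 0, 0.04], [0.04, 0, 0.08], [0.067, 0, 0.132], [0.067, 0, 0.132], [0.067, 0, 0.132]], rot=[[0, 0, 0], [0, 0, 0], [0, 0, 0], [0, 0, 0], [0, 0, 0]])

```text
t: 17.1
tool_pos: [0.4394, 0.1316, 0.1488]
ee_rot: [-0.047, 2.201, -2.2]
force: [0.2, 0.3, -0.2]
grip_width: 0.0503
```

```bash
python3 - <<'E'
from h import *
c=snap('side','s5'); 
go(.44,.131,.07,-87.5)
A=cv2.resize(c['pixels'][190:400,190:450],(790,638),interpolation=cv2.INTER_CUBIC)[:600]
cv2.imwrite('pics/z5.png',A[...,::-1])
E
```

```text
t 17.15 pos [0.44  0.132 0.149] yaw -87.5 q [ 0.03 -0.05  2.01  0.    1.18  1.55] w 0.0502 F [ 0.4 -0.6  0.2]
  slide mm [-0. 79.  1.] rot [ 0. -0.  0.]
```

View pics/z5.png

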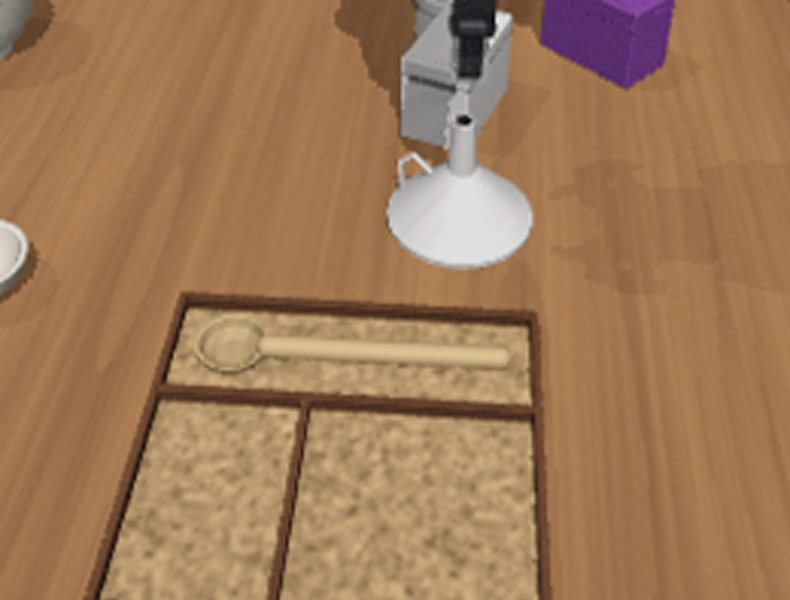

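The spoon lies in the long bay at crop (355,348), and the jaw is above the funnel spout at (464,120). (13 viewed) I'll grasp the funnel.

>>> servo_tool(grip=[0.05, 0.05, 0.05, 0.05, 0.01], slide=[[0, 0.04, 0], [0, 0.07, 0], [0, 0.079, 0], [0, 0.079, 0], [0, 0.079, 0]], rot=[[0, 0, 0], [0, 0, 0], [0, 0, 0], [0, 0, 0], [0, 0, 0]], squeeze=30)

```text
t: 17.77
tool_pos: [0.4408, 0.1318, 0.0716]
ee_rot: [-0.045, 2.198, -2.198]
force: [0.7, -0.1, -0.5]
grip_width: 0.0329
```

>>> servo_tool(grip=[0.005, 0.005, 0.005, 0.005, 0.005], slide=[[0, 0, 0], [0, 0, 0], [0, 0, 0], [0, -0.03, 0], [0, -0.06, 0]], rot=[[0, 0, 0], [0, 0, 0], [0, 0, 0], [0, 0, 0], [0, 0, 0]])

```text
t: 18.4
tool_pos: [0.4392, 0.1314, 0.131]
ee_rot: [-0.048, 2.2, -2.2]
force: [-0.2, 0.4, -0.2]
grip_width: 0.016
```

```bash
python3 - <<'E'
from h import *
go(.453,.365,.13,-88.5)
E
```

```text
t 18.4 pos [0.439 0.131 0.131] yaw -87.6 q [ 0.03 -0.02  2.03 -0.    1.14  1.55] w 0.016 F [-0.2  0.4 -0.2]
  slide mm [ -24.    1. -233.] rot [-0.   0.9  0. ]
```

>>> servo_tool(grip=[0.005, 0.005, 0.005, 0.005, 0.005], slide=[[-0.005, 0, -0.05], [-0.01, 0, -0.1], [-0.016, 0, -0.15], [-0.02, 0, -0.2], [-0.024, 0, -0.233]], rot=[[0, 0, 0], [0, 0, 0], [0, 0, 0], [0, 1, 0], [0, 1, 0]])

```text
t: 19.02
tool_pos: [0.4532, 0.3673, 0.1304]
ee_rot: [-0.029, 2.208, -2.208]
force: [0.7, -1.1, -1.4]
grip_width: 0.0159
```

>>> servo_tool(grip=[0.005, 0.005, 0.005, 0.005, 0.005], slide=[[0, 0, 0], [0, 0.02, 0], [0, 0.043, 0], [0, 0.053, 0], [0, 0.053, 0]], rot=[[0, 0, 0], [0, 0, 0], [0, 0, 0], [0, 0, 0], [0, 0, 0]])

```text
t: 19.65
tool_pos: [0.4534, 0.3639, 0.0768]
ee_rot: [-0.028, 2.209, -2.211]
force: [-0.3, -0.6, 1.8]
grip_width: 0.0154
```

>>> servo_tool(grip=[0.05, 0.05, 0.05, 0.05, 0.05], slide=[[0, 0, 0], [0, 0, 0], [0, -0.01, 0], [0, -0.05, 0], [0, -0.1, 0]], rot=[[0, 0, 0], [0, 0, 0], [0, 0, 0], [0, 0, 0], [0, 0, 0]])

```text
t: 20.27
tool_pos: [0.4528, 0.3649, 0.1779]
ee_rot: [-0.03, 2.209, -2.211]
force: [-0.4, 1.3, -0.6]
grip_width: 0.05
```

```bash
python3 - <<'E'
from h import *
c=snap('side','s6')
go(.4505,.010,.177,-21)
A=cv2.resize(c['pixels'][180:400,190:450],(709,600),interpolation=cv2.INTER_CUBIC)
cv2.imwrite('pics/z6.png',A[...,::-1])
E
```

```text
t 20.32 pos [0.457 0.367 0.187] yaw -88.5 q [0.47 0.23 1.64 0.   1.27 2.02] w 0.0504 F [3.4 2.1 4.5]
  slide mm [ 16.   8. 357.] rot [ -0.1 -67.5  -0.7]
```

View pics/z6.png

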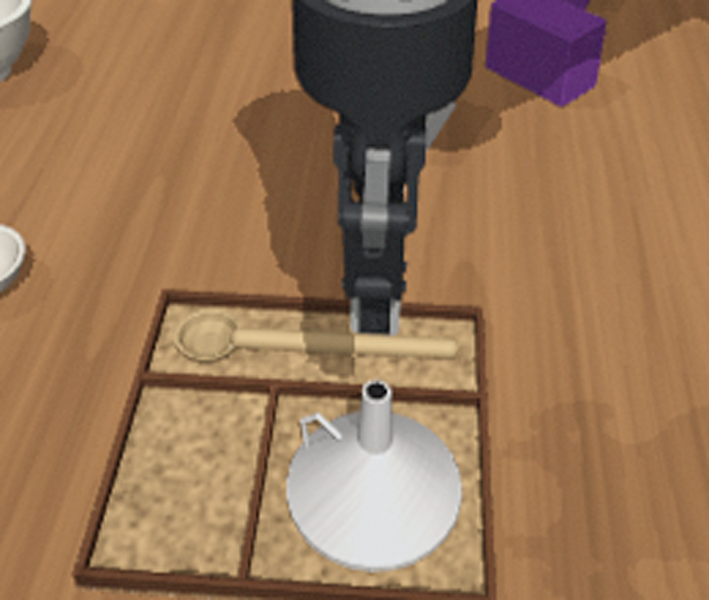

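The funnel is upright in the larger square bay at crop (375,490). (14 viewed) Now for the tin.

>>> servo_tool(grip=[0.085, 0.085, 0.085, 0.085, 0.085], slide=[[0.002, 0, 0.05], [0.004, 0, 0.1], [0.006, 0, 0.15], [0.009, 0, 0.2], [0.009, 0, 0.25]], rot=[[0, 0, 0], [0, 0, 0], [0, 0, 0], [0, 0, 0], [0, 0, 0]])

```text
t: 20.95
tool_pos: [0.4509, 0.1137, 0.178]
ee_rot: [-0.027, 2.208, -2.208]
force: [-0.3, -0.5, 0.5]
grip_width: 0.0854
```

>>> servo_tool(grip=[0.085, 0.085, 0.085, 0.085, 0.085], slide=[[0.003, 0, 0.05], [0.003, 0, 0.1], [0.003, 0, 0.105], [0.003, 0, 0.105], [0.003, 0, 0.105]], rot=[[0, -8, 0], [0, -18, 0], [0, -28, 0], [0, -38, 0], [0, -48, 0]])

```text
t: 21.58
tool_pos: [0.4508, 0.0098, 0.178]
ee_rot: [-0.789, 1.704, -1.705]
force: [0.2, 0.1, -0.6]
grip_width: 0.0849
```

>>> servo_tool(grip=[0.085, 0.085, 0.085], slide=[[0, 0, 0], [0, 0, 0], [0, 0, 0]], rot=[[0, -10, 0], [0, -19.5, 0], [0, -19.5, 0]])

```text
t: 21.95
tool_pos: [0.4507, 0.0101, 0.1778]
ee_rot: [-1.011, 1.475, -1.476]
force: [-0.2, -0.2, 0.1]
grip_width: 0.0852
```

```bash
python3 - <<'E'
from h import *
c=snap('wrist','w7')
go(.4505,.010,.05,-21)
print([np.round(proj(c,p+(.072,))).tolist() for p in [(.458,-.044),(.408,-.025),(.443,.063),(.493,.047)]])
E
```

```text
t 22.0 pos [0.451 0.01  0.178] yaw -21.2 q [-0.25 -0.11  2.01  0.    1.24  0.12] w 0.0853 F [1.  0.3 0.6]
  slide mm [  0. 128.  -0.] rot [-0.1 -0.2 -0. ]
[[346.0, 251.0], [289.0, 252.0], [287.0, 150.0], [350.0, 146.0]]
```

View pics/w7.png

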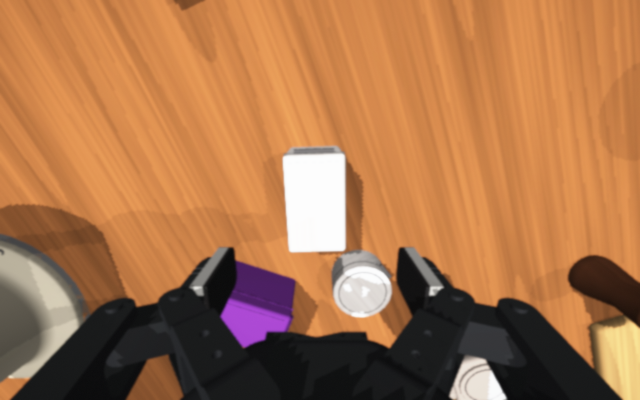

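The tin is squarely between the fingers (285–346, 153–252), with the round tin clear at (362,283). (15 viewed) Next I'll grasp it.

>>> servo_tool(grip=[0.085, 0.085, 0.085, 0.085, 0.06], slide=[[0, 0.045, 0], [0, 0.09, 0], [0, 0.12, 0], [0, 0.128, 0], [0, 0.128, 0]], rot=[[0, 0, 0], [0, 0, 0], [0, 0, 0], [0, 0, 0], [0, 0, 0]], squeeze=35)

```text
t: 22.62
tool_pos: [0.4509, 0.01, 0.0498]
ee_rot: [-1.011, 1.475, -1.475]
force: [-0.7, -0.5, -0.3]
grip_width: 0.0694
```

>>> servo_tool(grip=[0.045, 0.045, 0.045, 0.045, 0.045], slide=[[0, 0, 0], [0, 0, 0], [0, 0, 0], [0, -0.02, 0], [0, -0.06, 0]], rot=[[0, 0, 0], [0, 0, 0], [0, 0, 0], [0, 0, 0], [0, 0, 0]])

```text
t: 23.25
tool_pos: [0.4488, 0.0105, 0.1087]
ee_rot: [-1.015, 1.478, -1.472]
force: [0.2, -0.6, -1.1]
grip_width: 0.0536
```

>>> servo_tool(grip=[0.045, 0.045, 0.045], slide=[[0, -0.04, 0], [0, -0.07, 0], [0, -0.07, 0]], rot=[[0, -7, 0], [0, -15, 0], [0, -22.5, 0]])

```text
t: 23.62
tool_pos: [0.4524, 0.0097, 0.1826]
ee_rot: [-1.22, 1.182, -1.192]
force: [0.1, 0.6, -1.8]
grip_width: 0.0533
```

```bash
python3 - <<'E'
from h import *
go(.562,.367,.18,1.5)
E
```

```text
t 23.62 pos [0.452 0.01  0.183] yaw 1.7 q [-0.25 -0.11  2.   -0.    1.25 -0.28] w 0.0533 F [ 0.1  0.6 -1.8]
  slide mm [-354.    3.  120.] rot [-0.4  0.2  0.1]
```

>>> servo_tool(grip=[0.045, 0.045, 0.045, 0.045, 0.045], slide=[[-0.05, 0, 0.017], [-0.1, 0, 0.034], [-0.15, 0, 0.051], [-0.2, 0, 0.068], [-0.25, 0, 0.085]], rot=[[0, 0, 0], [0, 0, 0], [0, 0, 0], [0, 0, 0], [0, 0, 0]])

```text
t: 24.25
tool_pos: [0.5293, 0.2639, 0.1794]
ee_rot: [-1.221, 1.19, -1.191]
force: [0.4, -1.2, -0.4]
grip_width: 0.0534
```

>>> servo_tool(grip=[0.045, 0.045, 0.045, 0.045, 0.045], slide=[[-0.05, 0, 0.017], [-0.104, 0, 0.035], [-0.104, 0, 0.035], [-0.104, 0.04, 0.035], [-0.104, 0.08, 0.035]], rot=[[0, 0, 0], [0, 0, 0], [0, 0, 0], [0, 0, 0], [0, 0, 0]])

```text
t: 24.88
tool_pos: [0.5617, 0.3664, 0.0991]
ee_rot: [-1.22, 1.19, -1.191]
force: [0.3, 0.0, -1.5]
grip_width: 0.0536
```

```bash
python3 - <<'E'
from h import *
go(.562,.367,.057,1.5)
E
```

```text
t 24.88 pos [0.562 0.366 0.099] yaw 1.4 q [ 0.4   0.53  1.42 -0.    1.18  0.37] w 0.0536 F [ 0.3  0.  -1.5]
  slide mm [-1. 42.  0.] rot [-0.1 -0.1 -0. ]
```

>>> servo_tool(grip=[0.045, 0.045, 0.045, 0.045, 0.045], slide=[[0, 0.02, 0], [0, 0.036, 0], [0, 0.042, 0], [0, 0.042, 0], [0, 0.042, 0]], rot=[[0, 0, 0], [0, 0, 0], [0, 0, 0], [0, 0, 0], [0, 0, 0]])

```text
t: 25.5
tool_pos: [0.5623, 0.3674, 0.0586]
ee_rot: [-1.219, 1.189, -1.191]
force: [-1.1, 0.0, -0.9]
grip_width: 0.0535
```

>>> servo_tool(grip=[0.07, 0.07, 0.07, 0.07, 0.07], slide=[[0, 0, 0], [0, 0, 0], [0, 0, 0], [0, -0.03, 0], [0, -0.07, 0]], rot=[[0, 0, 0], [0, 0, 0], [0, 0, 0], [0, 0, 0], [0, 0, 0]])

```text
t: 26.12
tool_pos: [0.5605, 0.3666, 0.1266]
ee_rot: [-1.224, 1.192, -1.19]
force: [-0.0, -0.2, 0.3]
grip_width: 0.0699
```

>>> servo_tool(grip=[0.07, 0.07, 0.07, 0.07, 0.07], slide=[[0, -0.05, 0], [0.05, -0.08, 0], [0.1, -0.08, 0], [0.15, -0.08, 0], [0.15, -0.08, 0]], rot=[[0, 0, 0], [0, 0, 0], [0, 0, 0], [0, 0, 0], [0, 0, 0]])

```text
t: 26.75
tool_pos: [0.5657, 0.2141, 0.2075]
ee_rot: [-1.219, 1.193, -1.194]
force: [-0.1, 0.5, -0.5]
grip_width: 0.0698
```

```bash
python3 - <<'E'
from h import *
c=snap('side','s8'); go(.5,.2,.2,1.5)
im=c['pixels']; A=cv2.resize(im[130:400,190:450],(578,600),interpolation=cv2.INTER_CUBIC)
cv2.imwrite('pics/z8.png',A[...,::-1])
E
```

```text
t 26.8 pos [0.566 0.216 0.208] yaw 1.3 q [0.17 0.26 1.55 0.   1.33 0.14] w 0.0697 F [ 0.4 -0.3  0.7]
  slide mm [ 14.   8. -66.] rot [-0.  -0.2 -0. ]
```

View pics/z8.png

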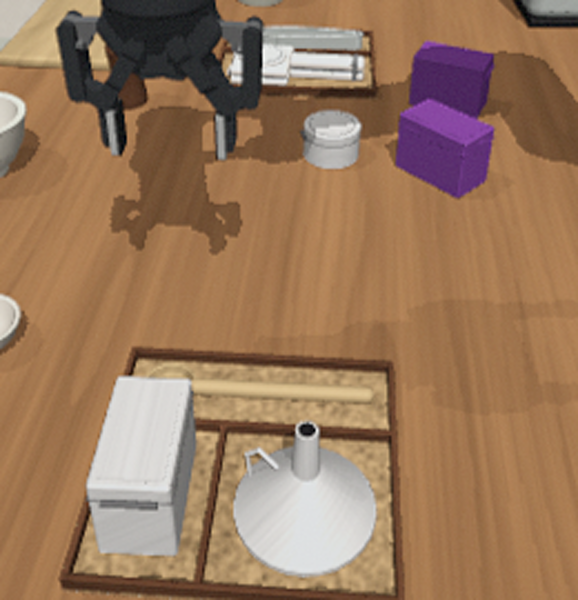

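The final view shows all spice items in their bays and the round tin in place. (16 viewed, the last) I'll do a quick numeric check of the tin, funnel and round tin.

```bash
python3 - <<'E'
from h import *
c=load('s8'); k=578/260; ky=600/270
W=lambda x,y,z: ray(c,190+(x+.5)/k-.5,130+(y+.5)/ky-.5,z)[:2].round(3)
ctr=np.array([.4965,.3306]);a=np.radians(1.8);Rm=np.array([[np.cos(a),-np.sin(a)],[np.sin(a),np.cos(a)]])
L=lambda p:((p-ctr)@Rm).round(3)
top=[W(*p,.078) for p in [(118,378),(193,380),(171,500),(90,497)]]
bot=[W(*p,.006) for p in [(100,552),(176,553)]]
print('tin top corners local',[L(p) for p in top],'mean',L(np.mean(top,0)))
print('tin front bottom local',[L(p) for p in bot])
print('funnel tip local',L(W(308,430,.089)))
print('round tin',W(332,123,.042), 'start', ray(load('side0'),339,186,.042).round(3))
A=load('side0')['pixels'].astype(int)[175:210,322:356];B=c['pixels'].astype(int)[175:210,322:356];print('roundtin diff',np.abs(A-B).mean())
E
```

```text
tin top corners local [array([ 0.093, -0.013]), array([ 0.04 , -0.014]), array([0.038, 0.083]), array([0.088, 0.084])] mean [0.065 0.035]
tin front bottom local [array([0.093, 0.075]), array([0.042, 0.072])]
funnel tip local [-0.043  0.034]
round tin [ 0.458 -0.12 ] start [ 0.458 -0.115  0.042]
roundtin diff 38.81596638655462
```

```bash
python3 -c "
from bench import workorder; print(workorder.job_done())"
```

```text
the job is handed in; nothing more can be done
None
```

Both kits are made up in their trays and the job is handed in, at about 27 s of the 118 s allowed. The gripper was clear of everything at hand-in.

**Frying kit:** the last close-up showed the tostonera flat in the wide bay and the tongs on edge in the narrow one. I estimated the tongs about 7–9 mm off the bay's centre line, within the 20 mm allowed. The tostonera was judged from the pictures only, with no final position worked out.

**Spice kit, measured from the final side view:**

| Thing | Measured position in tray (mm) | Bay centre (mm) |
|---|---|---|
| Tin | (65, 35) | (64.5, 35.5) |
| Funnel | (-43, 34) | (-43, 35.5) |

- **Tin and funnel:** both stand upright.
- **Spoon:** it lies lengthwise in the long bay. It was checked by eye and from the release position.

**Checks that disagreed:**
- **Tray positions:** the wrist and fixed cameras differed by up to about 1 cm, so I used blended values or the fixed cameras.
- **Tin:** its front bottom edge read about 8 mm nearer the middle than its top corners implied. I took this as a pixel reading error.
- **Round tin:** it measured 5 mm from its starting reading, within what I could read off the picture. Its picture patch also differed from the start, which I put down to the spice tin beside it being gone and changed shadows. The arm never went near it.

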